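# Lock the lid onto the spice grinder

## Task

Pick the lid up from the bamboo board and lock it onto the spice grinder: let its two lugs find the slots in the ring, press it in against the spring, twist it clockwise (seen from above) to the stop, and let the spring lift it into its notches so that it stays down on its own. Press and twist gently, leave the mug, jar and bowl where they stand, and let go when done.

Things in the scene. Friction and masses are not known exactly. Their poses are not given: they have to be found in the camera images.
- lid: Loose cream lid, 0.1-0.2 kg: round plug 56 mm across, 28 mm tall, lower rim chamfered 3 mm, black wing grip on top. Origin: centre of its underside, z up. Two black lugs stick out along its +x and -x to 36 mm from the axis, each 7 mm wide, 6 mm tall, underside 6 mm above the lid's underside. Half a turn makes no difference. Starts upright on the board.
- wing (a point): Middle of the lid's wing grip, on the lid's axis, 41 mm above its underside. The wing is a bar 46 mm long along the lid's x (in line with the lugs), 14 mm thick, reaching from 28 mm (plug top) to 54 mm above the underside.
- mouth (a point): Centre of the grinder's mouth, level with its ring's top, 100 mm above the counter; axes as the grinder's. Metal ring 90 mm across, bore 60 mm. Two slots half a turn apart, 12 mm wide, reach from the bore to 38 mm off the axis and let the lugs down. An orange mark on the ring's rim lies outside each slot. Elsewhere the lugs just ride on the ring's top.
- grinder: Fixed cream grinder, 108 mm across the foot; origin under the mouth on the counter; x from its black front button to its back. The stiff ring sits anywhere within 0.45 rad either way of its middle setting, at which the slots lie on +x and -x; this setting is NOT measured: feel or look for the slots. Gentle forces do not turn the ring.
- spring (a point): Centre of the red spring plate's top at rest, 10 mm below the ring's top. Lug-underside heights from the ring top: at -4 mm the plug meets the plate (2.4 N, then 0.6 N/mm); from -14 mm down the lugs can turn under the roof; the plate bottoms at -17.5 mm (10.5 N, then hard).
- lock (a point): On the mouth's axis, 16 mm below the ring's top: where the lid's underside rests when locked (lugs at -10 mm). From the slots the lugs turn only clockwise seen from above, 0.71 rad to the middle of a roof notch (0.09 rad play either side), then a hard stop. There the spring lifts and holds the lid. Turned too little, it stays at -14 mm under the plain roof.
- board: Fixed bamboo board, 200 by 170 by 18 mm, on which the lid starts; origin centre of its underside.
- mug: Loose blue mug, 80 mm across, 90 mm tall, to be left alone; origin centre of its underside.
- jar: Loose amber spice jar, 56 mm across, 85 mm tall, to be left alone; origin centre of its underside.
- bowl: Loose white bowl, 110 mm across, 45 mm tall, to be left alone; origin centre of its underside.
Not all that is in view belongs to the job. Leave any brown or turquoise look-alike of the lid alone.

How it is judged:
By the outcome, as a careful person would: the job done as asked, in the order asked, and still so for the second after the job is handed in, with the robot touching nothing.
It also fails if it takes over 72 s, if anything falls off the work surface, if the arm or the gripper's body presses on something with over 40 N, if the wrist force passes 120 N, or if a joint passes its speed limit or range.

## Robot

A 7-joint arm with a two-finger parallel gripper is mounted at the origin on the work surface. World frame = base frame: x ahead of the robot, y to its left, z up, the work surface at z = 0. Lengths are in m, angles in rad, forces in N, time in s.
With the tool pointing down it reaches from about 0.4 to 0.875 m from the base axis. Payload 19.3 kg.
Tool frame: the origin (TCP) lies at the very end of the fingers, on their centre line; the grasp point (between the pads) lies 19 mm behind it; z points along the fingers, y is the line along which they close (so a half turn about z gives the same grasp; the last joint's range is limited). The gripper opens to 85 mm and grips with 20 to 120 N. Pads are 22 mm wide; open, the fingers measure 114 mm over their backs; the gripper's body (76 mm by 85 mm) begins 54 mm behind the grasp point. The pads swing forward as they close: fully open they stand 13 mm farther back than shut.
Start: joints at [-1.38, 0.521, -0.036, 1.599, 0.021, 1.021, -0.113], TCP at [0.161, 0.604, 0.231] pointing down, gripper open.
Joint ranges: [-2.91, 2.91], [-0.3, 2.13], [-1.5, 1.42], [0.17, 2.43], [-1.26, 4.41], [0.16, 1.93], [-2.52, 2.52]. Speed limits (rad/s): [1.89, 1.89, 2.39, 2.39, 3.01, 3.01, 3.01].

## Interface

Orientations are given as [roll, pitch, yaw] about the fixed x, y, z axes, in that order (R = Rz(yaw) Ry(pitch) Rx(roll)).
In Python, from workcell import monitor, optics, job_done gives the robot as it stands.
- The arm moves only by the shell command python3 -m handwheel 'ROWS' [FORCE]. ROWS is JSON, a list of rows, each an object of numbers: "dx", "dy", "dz": the shift along the tool's x, y, z in cm; "wx", "wy", "wz": the turn, a rotation vector about the tool's x, y, z in rad; "claw": the opening in per cent of the stroke, from 0 (shut) to 100 (fully open). A call has 1 to 8 rows; each row shifts and turns the commanded pose from where the row before left it, along the tool's axes as they then stand; what a row does not reach is not made up. A row lasts 1/8 s, in which the tool goes at most 62.5 mm and 10.7 degrees, less where a joint would pass 70% of its speed; a pose out of reach is approached as far as the arm can. A call with a gripper value outside its range is refused whole. The fingers move at their own pace and stop on an object; FORCE is the grip in N (left out, the last holds). Time passes only in rows, so rows that do not move let the fingers close. It gives the time, the measured TCP pose, the force, the opening and the grip force at its end, in the units of the state.
- monitor.observe(): the state, without advancing time (a new reading comes with each control period).
- optics.grab_frame(name): name is "scene" or "top"; returns a dict with "frame" (384x512x3 uint8, blue, green, red), "fovy" (degrees; the focal length in pixels is half the picture's height over the tangent of half this angle, whatever the lens; pixels are square), "cx", "cy" (the principal point, pixels), "R" (3x3) and "t" (3): a world point X has camera coordinates R X + t. Camera axes: x right, y down, z forward; pixel columns grow to the right and rows downward; lengths in m; the calibration is good to about 2 mm. A picture is of the moment at which its call begins. There is no depth.
- job_done(): hands the job in; it is judged then, once.
Trained networks look in the newest picture that a camera, given by its name, has taken for a name from the list of things; names that differ only in an ending like _2 or _b are one class to them, and where a whole thing is asked for, a point or a joint stands for the part that bears it (a point fixed in the world has none). Each returns a list of dicts, best first, with "p" (0 to 1); they miss things now and then, are a little off and sometimes report something else, mostly with a low value. They report only what shows in the picture. A call takes as long as a camera call. They do not tell look-alikes from the thing itself.
- optics.masks_of(name, camera): "region" (384x512 bool, what is visible of it) and "rect" ([left, top, width, height] in pixels, round what is visible of it).
The state is a dict: "clock": time; "qpos": joint angles; "qd": joint speeds; "joint_efforts": joint torques, N m; "position": TCP position; "tool_rot": TCP orientation; "force": force on the tool from outside, world axes, zero at the start; "moment": the same for the moment, N m; "grip_width": finger opening in m; "finger_force": force on a finger pad.
Only numpy, scipy, OpenCV 4.12 (cv2) and the standard library are available. Lean on these libraries where they do the work, as an engineer would, in place of code of your own. Each camera call takes 0.05 s, during which the arm holds its last target. There are 200 camera calls.

## Working session

There is one attempt and no reset: what is moved stays moved. The work goes in short steps, Python scripts to look and compute and a shell command to move; the robot and the scene stay as the last step left them, time stands still between calls to the robot, and variables do not carry over. Pictures are saved under pics/ and viewed, at most 10 in all, crops included, and the job is handed in when it is done.

```bash
mkdir -p pics; ls
python3 - <<'E'
from workcell import monitor, optics
import cv2
s=monitor.observe(); print({k:s[k] for k in ("clock","position","tool_rot","force","grip_width")})
for c in ("scene","top"):
    f=optics.grab_frame(c); cv2.imwrite(f"pics/{c}0.png",f["frame"]); print(c,f["fovy"],f["cx"],f["cy"],f["R"],f["t"])
    for n in ("lid","grinder","mouth","board","mug","jar","bowl"):
        for m in optics.masks_of(n,c)[:3]: print(n,round(m["p"],2),m["rect"])
E
```

```text
pics
{'clock': 0.0, 'position': array([0.16108157, 0.60353745, 0.23073808]), 'tool_rot': array([-3.14046592e+00,  5.53768409e-05,  2.88078864e+00]), 'force': array([ 0.02973   ,  0.06412324, -0.05198521]), 'grip_width': 0.0854009977590719}
scene 48.130781059669125 258.03738921708225 193.22436450008962 [[ 0.39839267  0.91721048 -0.00286769]
 [ 0.78416791 -0.34222375 -0.517652  ]
 [-0.47577723  0.20398001 -0.85558645]] [-0.27094339 -0.45702629  1.62045362]
lid 0.78 [283.8, 229.5, 23.2, 26.1]
lid 0.73 [312.8, 212.5, 18.4, 20.1]
lid 0.6 [281.7, 171.0, 18.6, 22.6]
grinder 0.6 [170.1, 158.3, 34.1, 40.7]
mouth 0.58 [167.9, 160.3, 37.1, 41.6]
board 0.64 [258.0, 150.2, 68.0, 55.1]
board 0.35 [166.0, 158.8, 37.0, 44.8]
mug 0.87 [240.0, 219.6, 25.3, 48.3]
jar 0.76 [77.2, 211.4, 28.1, 26.1]
jar 0.41 [255.1, 149.4, 71.0, 56.7]
bowl 0.72 [355.2, 138.1, 30.4, 27.5]
top 55.41252068952089 248.30529678880023 196.28766190138415 [[-0.00500871 -0.99938343 -0.03475161]
 [-0.99658617  0.00785251 -0.08218477]
 [ 0.08240699  0.03422133 -0.99601104]] [0.01770013 0.64569787 1.07825367]
lid 0.81 [251.5, 203.8, 19.1, 19.4]
lid 0.8 [188.3, 146.6, 19.0, 21.0]
lid 0.61 [200.4, 194.3, 19.3, 20.8]
grinder 0.82 [292.0, 230.4, 36.5, 35.5]
board 0.74 [170.9, 183.5, 61.2, 70.6]
board 0.27 [199.8, 191.9, 17.5, 18.8]
mug 0.76 [259.5, 136.4, 30.0, 44.2]
jar 0.61 [402.1, 226.0, 24.4, 22.0]
bowl 0.8 [95.8, 190.1, 36.1, 37.2]
```

View pics/scene0.png

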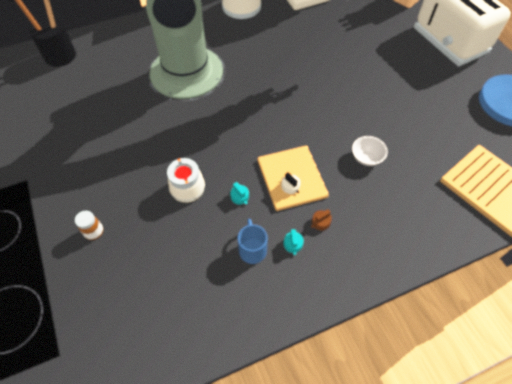

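View pics/top0.png

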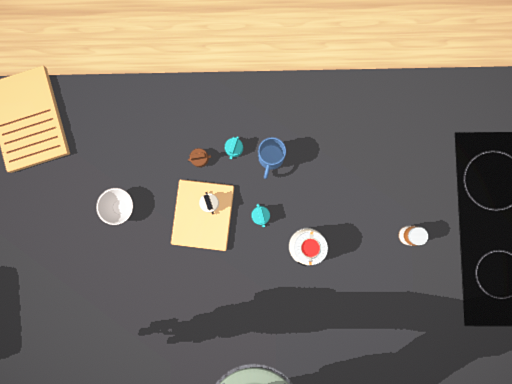

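Candidates for the lid: the cream one on the board, top (208,202) / scene (290,183); turquoise at top (234,147) and (261,215), scene (293,241) and (240,193); brown at top (199,158), scene (321,219). By description I choose the cream one on the board. The grinder is at top (309,247), scene (185,180). Next is a close crop to check this, along with some measurements.

```bash
cat > h.py <<'E'
import numpy as np, cv2
from workcell import monitor, optics
def cam(c):
    f=optics.grab_frame(c); f["f"]=192/np.tan(np.radians(f["fovy"]/2)); f["R"]=np.array(f["R"]); f["t"]=np.array(f["t"]); return f
def ray(f,uv,z):
    d=f["R"].T@np.array([(uv[0]-f["cx"])/f["f"],(uv[1]-f["cy"])/f["f"],1]); o=-f["R"].T@f["t"]
    return (o+d*(z-o[2])/d[2])
def proj(f,X):
    p=f["R"]@np.array(X)+f["t"]; return p[:2]/p[2]*f["f"]+[f["cx"],f["cy"]]
E
python3 - <<'E'
from h import *
out=[]
for c,pts in (("top",((208,202),(309,247))),("scene",((290,183),(185,178)))):
    f=cam(c); row=[]
    for u,v in pts:
        row.append(cv2.resize(f["frame"][v-24:v+24,u-32:u+32],(384,288),interpolation=cv2.INTER_CUBIC))
    out.append(np.hstack(row))
    print(c,"lid@z.072",ray(f,pts[0],.072),"grinder@.1",ray(f,pts[1],.1))
    for n,h in (("mug",.09),("jar",.085),("bowl",.045),("board",.018)):
        m=optics.masks_of(n,c)
        if m: r=m[0]["rect"]; print(n,ray(f,(r[0]+r[2]/2,r[1]+r[3]/2),h/2).round(3))
cv2.imwrite("pics/crop1.png",np.vstack(out))
E
```

```text
top lid@z.072 [0.62633202 0.12928095 0.072     ] grinder@.1 [ 0.49726083 -0.15674053  0.1       ]
mug [ 0.754 -0.072  0.045]
jar [ 0.524 -0.468  0.042]
bowl [0.606 0.426 0.022]
board [0.59  0.162 0.009]
scene lid@z.072 [0.64377294 0.11950395 0.072     ] grinder@.1 [ 0.5211368  -0.16286231  0.1       ]
mug [ 0.769 -0.053  0.045]
board [0.589 0.157 0.009]
```

View pics/crop1.png

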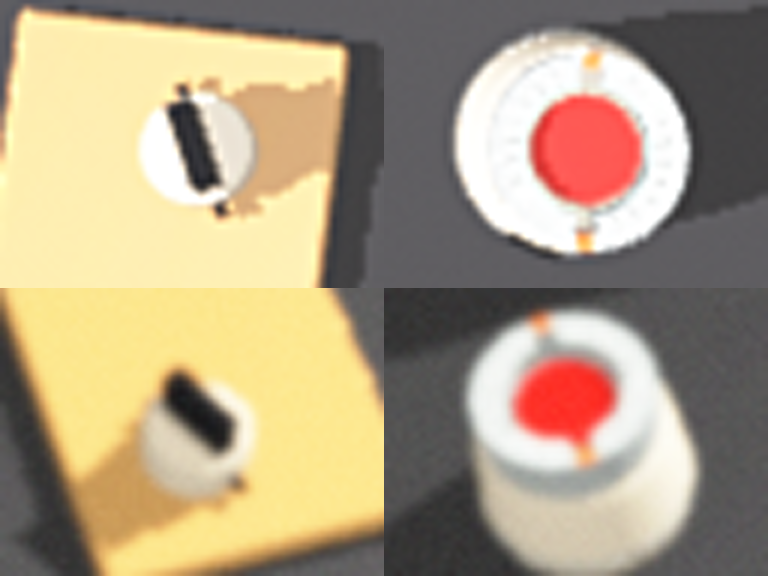

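The crop shows the cream lid with its black wing (top crop 194,147) and lugs at (183,91) and (221,210). It also shows the grinder ring with orange marks at (593,60) and (584,240) in the top view, and (540,323) and (585,455) in the scene view. Now I'll convert these to subpixel positions.

Run:
```python
from h import *
def cents(mask,w,mn=2):
    n,l,s,c=cv2.connectedComponentsWithStats(mask.astype(np.uint8),connectivity=8)
    return [(s[i,4],c[i]) for i in range(1,n) if s[i,4]>=mn]
for c,(lu,lv),(gu,gv) in (("top",(208,202),(309,247)),("scene",(290,183),(185,178))):
    f=cam(c); im=f["frame"].astype(int); hsv=cv2.cvtColor(f["frame"],cv2.COLOR_BGR2HSV).astype(int)
    M=np.zeros(im.shape[:2],bool); M[gv-22:gv+22,gu-22:gu+22]=1
    org=M&(hsv[...,0]>8)&(hsv[...,0]<24)&(hsv[...,1]>90)&(hsv[...,2]>120)
    P=[]
    for a,ct in cents(org,None): print(c,"orange",a,ct.round(1),ray(f,ct,.1).round(4))
    red=M&((hsv[...,0]<6)|(hsv[...,0]>174))&(hsv[...,1]>120)&(hsv[...,2]>120)
    for a,ct in cents(red,None,20): print("red",a,ct.round(1),ray(f,ct,.09).round(4))
    M[:]=0; M[lv-16:lv+16,lu-14:lu+14]=1
    dk=M&(im.max(2)<90)
    for a,ct in cents(dk,None,1):
        z=.072 if a>10 else .03
        print("dark",a,ct.round(1),ray(f,ct,z).round(4))
        if a>10:
            ys,xs=np.nonzero(dk); Q=np.array([ray(f,(x,y),z)[:2] for x,y in zip(xs,ys)])
            Q=Q[np.linalg.norm(Q-ray(f,ct,z)[:2],axis=1)<.027]; v=np.linalg.eigh(np.cov(Q.T))[1][:,1]; print("wing ang",np.arctan2(v[1],v[0])%np.pi)
    crm=M&(hsv[...,1]<50)&(im.min(2)>130)|dk
    ys,xs=np.nonzero(crm)
    print("lid all",ray(f,(xs.mean(),ys.mean()),.05).round(4))
f=cam("top")
for uv in ((206.5,193.2),(212.8,213)): print("lug",ray(f,uv,.027).round(4))
```

```text
top orange 5 [311.2 232.6] [ 0.537  -0.1636  0.1   ]
top orange 9 [310. 263.] [ 0.4534 -0.1587  0.1   ]
red 255 [310.2 247.4] [ 0.4956 -0.1613  0.09  ]
dark 64 [207.7 201.7] [0.6273 0.1302 0.072 ]
wing ang 0.3292253310976734
dark 1 [212. 212.] [0.5989 0.1232 0.03  ]
lid all [0.626  0.1314 0.05  ]
scene orange 7 [178.3 159. ] [ 0.4483 -0.1597  0.1   ]
scene orange 7 [186.1 181.4] [ 0.5338 -0.1636  0.1   ]
red 176 [182.7 172.2] [ 0.4918 -0.162   0.09  ]
dark 63 [290.6 179.5] [0.6333 0.1264 0.072 ]
wing ang 0.18784684996038603
lid all [0.6332 0.1289 0.05  ]
lug [0.6562 0.1405 0.027 ]
lug [0.596  0.1211 0.027 ]
```

Measured values:
- **Lid:** (0.627, 0.130), yaw about 0.315.
- **Mouth:** (0.494, -0.161), slots at about -0.05 rad.

The heights and sizes agree with the description. Starting the reach.

```bash
R='{"dx":-3.6,"dy":-2.1}'; python3 -m handwheel '[{"dx":-3.6,"dy":-2.1},{"dx":-3.6,"dy":-2.1},{"dx":-3.6,"dy":-2.1},{"dx":-3.6,"dy":-2.1},{"dx":-3.6,"dy":-2.1},{"dx":-3.6,"dy":-2.1},{"dx":-3.6,"dy":-2.1},{"dx":-3.6,"dy":-2.1}]' 30
```

```text
schema error: expected keys dx, dy, dz, wx, wy, wz, claw
```

```bash
python3 -m handwheel '[{"dx":-3.6,"dy":-2.1},{"dx":-3.6,"dy":-2.1},{"dx":-3.6,"dy":-2.1},{"dx":-3.6,"dy":-2.1},{"dx":-3.6,"dy":-2.1},{"dx":-3.6,"dy":-2.1},{"dx":-3.6,"dy":-2.1},{"dx":-3.6,"dy":-2.1}]'
python3 -m handwheel '[{"wz":-0.145},{"wz":-0.145},{"wz":-0.145},{"wz":-0.145},{},{}]'
```

```text
schema error: expected keys dx, dy, dz, wx, wy, wz, claw
schema error: expected keys dx, dy, dz, wx, wy, wz, claw
```

All keys are required in each row.

```bash
python3 -m handwheel '[{"dx":-3.6,"dy":-2.1,"dz":0,"wx":0,"wy":0,"wz":0,"claw":100},{"dx":-3.6,"dy":-2.1,"dz":0,"wx":0,"wy":0,"wz":0,"claw":100},{"dx":-3.6,"dy":-2.1,"dz":0,"wx":0,"wy":0,"wz":0,"claw":100},{"dx":-3.6,"dy":-2.1,"dz":0,"wx":0,"wy":0,"wz":0,"claw":100},{"dx":-3.6,"dy":-2.1,"dz":0,"wx":0,"wy":0,"wz":0,"claw":100},{"dx":-3.6,"dy":-2.1,"dz":0,"wx":0,"wy":0,"wz":0,"claw":100},{"dx":-3.6,"dy":-2.1,"dz":0,"wx":0,"wy":0,"wz":0,"claw":100},{"dx":-3.6,"dy":-2.1,"dz":0,"wx":0,"wy":0,"wz":0,"claw":100}]' 30
```

```text
clock: 2.45
position: [0.397, 0.3663, 0.2315]
tool_rot: [3.141, 0.0, 2.881]
force: [0.5, 0.4, 0.9]
grip_width: 0.0854
finger_force: 0.0
```

```bash
python3 -m handwheel '[{"dx":-3.6,"dy":-2.1,"dz":0,"wx":0,"wy":0,"wz":0,"claw":100},{"dx":-3.6,"dy":-2.1,"dz":0,"wx":0,"wy":0,"wz":0,"claw":100},{"dx":-3.6,"dy":-2.1,"dz":0,"wx":0,"wy":0,"wz":0,"claw":100},{"dx":-3.6,"dy":-2.1,"dz":0,"wx":0,"wy":0,"wz":0,"claw":100},{"dx":-3.6,"dy":-2.1,"dz":0,"wx":0,"wy":0,"wz":0,"claw":100},{"dx":-3.6,"dy":-2.1,"dz":0,"wx":0,"wy":0,"wz":0,"claw":100},{"dx":-3.6,"dy":-2.1,"dz":0,"wx":0,"wy":0,"wz":0,"claw":100},{"dx":-3.6,"dy":-2.1,"dz":0,"wx":0,"wy":0,"wz":0,"claw":100}]'
python3 -m handwheel '[{"dx":0,"dy":0,"dz":0,"wx":0,"wy":0,"wz":-0.144,"claw":100},{"dx":0,"dy":0,"dz":0,"wx":0,"wy":0,"wz":-0.144,"claw":100},{"dx":0,"dy":0,"dz":0,"wx":0,"wy":0,"wz":-0.144,"claw":100},{"dx":0,"dy":0,"dz":0,"wx":0,"wy":0,"wz":-0.144,"claw":100},{"dx":0,"dy":0,"dz":3,"wx":0,"wy":0,"wz":0,"claw":70},{"dx":0,"dy":0,"dz":3,"wx":0,"wy":0,"wz":0,"claw":70},{"dx":0,"dy":0,"dz":2,"wx":0,"wy":0,"wz":0,"claw":70},{"dx":0,"dy":0,"dz":0,"wx":0,"wy":0,"wz":0,"claw":70}]'
```

```text
clock: 3.45
position: [0.6319, 0.1297, 0.2313]
tool_rot: [3.141, 0.0, 2.881]
force: [0.2, 0.9, 0.1]
grip_width: 0.0855
finger_force: 0.0
clock: 4.45
position: [0.6303, 0.1305, 0.1501]
tool_rot: [3.141, -0.002, -2.826]
force: [-0.1, -0.0, 0.2]
grip_width: 0.0598
finger_force: 0.0
```

```bash
python3 -m handwheel '[{"dx":0.3,"dy":0,"dz":3,"wx":0,"wy":0,"wz":0,"claw":60},{"dx":0,"dy":0,"dz":3,"wx":0,"wy":0,"wz":0,"claw":60},{"dx":0,"dy":0,"dz":3,"wx":0,"wy":0,"wz":0,"claw":60},{"dx":0,"dy":0,"dz":0.9,"wx":0,"wy":0,"wz":0,"claw":60},{"dx":0,"dy":0,"dz":0,"wx":0,"wy":0,"wz":0,"claw":40},{"dx":0,"dy":0,"dz":0,"wx":0,"wy":0,"wz":0,"claw":40},{"dx":0,"dy":0,"dz":0,"wx":0,"wy":0,"wz":0,"claw":40}]'
python3 -m handwheel '[{"dx":0,"dy":0,"dz":0,"wx":0,"wy":0,"wz":0,"claw":0},{"dx":0,"dy":0,"dz":0,"wx":0,"wy":0,"wz":0,"claw":0},{"dx":0,"dy":0,"dz":0,"wx":0,"wy":0,"wz":0,"claw":0},{"dx":0,"dy":0,"dz":0,"wx":0,"wy":0,"wz":0,"claw":0},{"dx":0,"dy":0,"dz":0,"wx":0,"wy":0,"wz":0,"claw":0},{"dx":0,"dy":0,"dz":0,"wx":0,"wy":0,"wz":0,"claw":0}]' 30
```

```text
clock: 5.32
position: [0.6287, 0.1299, 0.0534]
tool_rot: [-3.141, 0.001, -2.826]
force: [0.6, -0.1, 0.4]
grip_width: 0.0343
finger_force: 0.0
clock: 6.08
position: [0.6284, 0.13, 0.0526]
tool_rot: [3.141, 0.0, -2.826]
force: [-1.1, 0.8, 6.0]
grip_width: 0.0138
finger_force: 35.8
```

```bash
python3 -m handwheel '[{"dx":0,"dy":0,"dz":-1,"wx":0,"wy":0,"wz":0,"claw":0},{"dx":0,"dy":0,"dz":-3,"wx":0,"wy":0,"wz":0,"claw":0},{"dx":0,"dy":0,"dz":-4,"wx":0,"wy":0,"wz":0,"claw":0},{"dx":0,"dy":0,"dz":-4,"wx":0,"wy":0,"wz":0,"claw":0},{"dx":0,"dy":0,"dz":0,"wx":0,"wy":0,"wz":0,"claw":0},{"dx":0,"dy":0,"dz":0,"wx":0,"wy":0,"wz":0,"claw":0}]' 40
python3 - <<'E'
from h import *
s=monitor.observe(); print(s["force"],s["moment"],s["position"])
o=[]
for c in ("top","scene"):
    f=cam(c); u,v=proj(f,s["position"]).astype(int); print(u,v); o.append(cv2.resize(f["frame"][v-32:v+32,u-32:u+32],(400,400),interpolation=cv2.INTER_CUBIC))
cv2.imwrite("pics/lift.png",np.hstack(o))
E
```

```text
clock: 6.82
position: [0.6278, 0.1295, 0.172]
tool_rot: [-3.142, -0.001, -2.827]
force: [-0.6, -0.1, -1.4]
grip_width: 0.0131
finger_force: 39.2
[-0.58545593 -0.13774501 -1.35680004] [ 0.01416244 -0.05122764  0.04426683] [0.62781386 0.12953171 0.17195917]
202 198
292 158
```

View pics/lift.png

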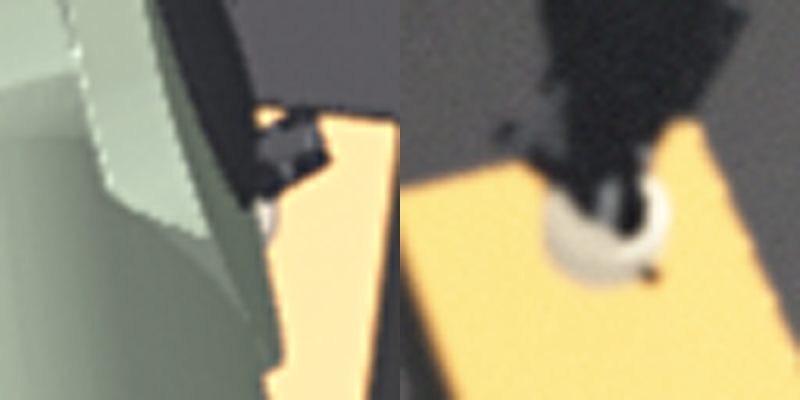

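The lid is lifted: the force reads about -1.4 N and both views show it in the grip, with the +x lug at scene crop (650,273). Carrying it to the mouth now.

```bash
python3 -m handwheel '[{"dx":2.7,"dy":-2.93,"dz":0,"wx":0,"wy":0,"wz":0,"claw":0},{"dx":2.7,"dy":-2.93,"dz":0,"wx":0,"wy":0,"wz":0,"claw":0},{"dx":2.7,"dy":-2.93,"dz":0,"wx":0,"wy":0,"wz":0,"claw":0},{"dx":2.7,"dy":-2.93,"dz":0,"wx":0,"wy":0,"wz":0,"claw":0},{"dx":2.7,"dy":-2.93,"dz":0,"wx":0,"wy":0,"wz":0,"claw":0},{"dx":2.7,"dy":-2.93,"dz":0,"wx":0,"wy":0,"wz":0,"claw":0},{"dx":2.7,"dy":-2.93,"dz":0,"wx":0,"wy":0,"wz":0,"claw":0},{"dx":2.7,"dy":-2.93,"dz":0,"wx":0,"wy":0,"wz":0,"claw":0}]'
python3 -m handwheel '[{"dx":0,"dy":0,"dz":0,"wx":0,"wy":0,"wz":0.092,"claw":0},{"dx":0,"dy":0,"dz":0,"wx":0,"wy":0,"wz":0.092,"claw":0},{"dx":0,"dy":0,"dz":0,"wx":0,"wy":0,"wz":0.092,"claw":0},{"dx":0,"dy":0,"dz":0,"wx":0,"wy":0,"wz":0.092,"claw":0},{"dx":0,"dy":0,"dz":0,"wx":0,"wy":0,"wz":0,"claw":0},{"dx":0,"dy":0,"dz":0,"wx":0,"wy":0,"wz":0,"claw":0}]'
python3 - <<'E'
from h import *
s=monitor.observe(); print(s["force"],s["moment"],s["position"],s["tool_rot"])
f=cam("scene"); p=np.array(s["position"]); u,v=proj(f,p-[0,0,.03]).astype(int); print(u,v)
im=cv2.resize(f["frame"][v-30:v+30,u-40:u+40],(800,600),interpolation=cv2.INTER_CUBIC)
a=s["tool_rot"][2]; d=np.array([np.cos(a),np.sin(a),0])
for X in (p-[0,0,.0346-.009]+.032*d, p-[0,0,.0346-.009]-.032*d, p-[0,0,.0346]):
    q=(proj(f,X)-[u-40,v-30]+.5)*10; cv2.drawMarker(im,tuple(int(i) for i in q),(0,255,0),0,14,1)
cv2.imwrite("pics/above.png",im)
E
```

```text
clock: 7.92
position: [0.4944, -0.1611, 0.1715]
tool_rot: [3.141, -0.001, -2.826]
force: [0.6, -0.4, -1.7]
grip_width: 0.0128
finger_force: 39.2
clock: 8.68
position: [0.4953, -0.16, 0.1719]
tool_rot: [3.142, -0.001, 3.091]
force: [0.6, 0.4, -1.3]
grip_width: 0.013
finger_force: 39.3
[ 0.59297483  0.37305756 -1.310015  ] [-0.02492584 -0.01793065 -0.00699577] [ 0.49533073 -0.15995896  0.17192559] [ 3.14154167e+00 -7.02274824e-04  3.09108777e+00]
180 162
```

View pics/above.png

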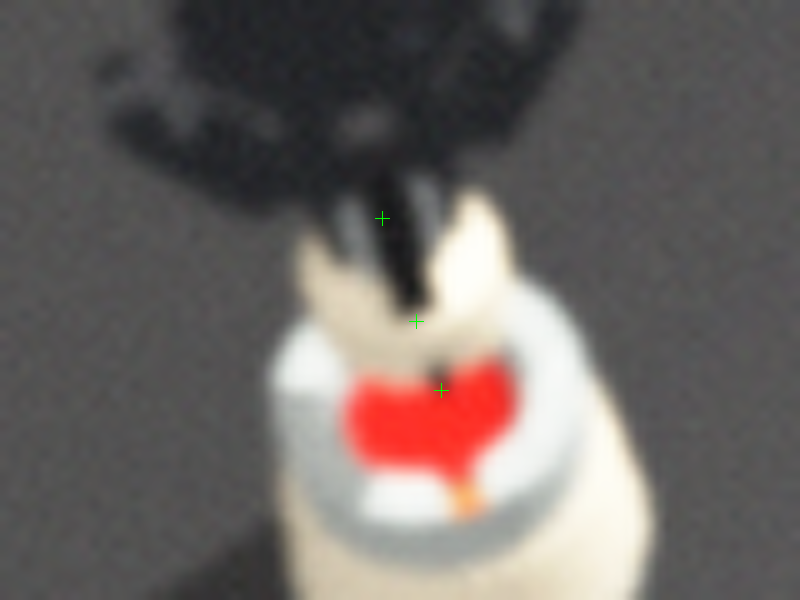

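The scene shows the lid over the mouth, with its lug at crop (437,374) in line with the orange mark at (466,498). The offset is about 1 mm. Descending.

```bash
python3 -m handwheel '[{"dx":0,"dy":-0.1,"dz":1.5,"wx":0,"wy":0,"wz":0,"claw":0},{"dx":0,"dy":0,"dz":1.5,"wx":0,"wy":0,"wz":0,"claw":0},{"dx":0,"dy":0,"dz":0.4,"wx":0,"wy":0,"wz":0,"claw":0},{"dx":0,"dy":0,"dz":0,"wx":0,"wy":0,"wz":0,"claw":0},{"dx":0,"dy":0,"dz":0,"wx":0,"wy":0,"wz":0,"claw":0}]'
python3 -m handwheel '[{"dx":0,"dy":0,"dz":0.2,"wx":0,"wy":0,"wz":0,"claw":0},{"dx":0,"dy":0,"dz":0.2,"wx":0,"wy":0,"wz":0,"claw":0},{"dx":0,"dy":0,"dz":0,"wx":0,"wy":0,"wz":0,"claw":0}]'
python3 -m handwheel '[{"dx":0,"dy":0,"dz":0.2,"wx":0,"wy":0,"wz":0,"claw":0},{"dx":0,"dy":0,"dz":0.2,"wx":0,"wy":0,"wz":0,"claw":0},{"dx":0,"dy":0,"dz":0,"wx":0,"wy":0,"wz":0,"claw":0}]'
```

```text
clock: 9.35
position: [0.4956, -0.1611, 0.1386]
tool_rot: [-3.141, 0.001, 3.089]
force: [-0.4, 0.3, -1.8]
grip_width: 0.0131
finger_force: 39.3
clock: 9.72
position: [0.4954, -0.161, 0.1342]
tool_rot: [3.142, -0.0, 3.089]
force: [0.6, -0.3, -2.0]
grip_width: 0.0132
finger_force: 39.3
clock: 10.1
position: [0.4953, -0.161, 0.1301]
tool_rot: [3.142, -0.0, 3.089]
force: [0.3, -0.6, -1.3]
grip_width: 0.0133
finger_force: 39.3
```

```bash
python3 -m handwheel '[{"dx":0,"dy":0,"dz":0.15,"wx":0,"wy":0,"wz":0,"claw":0},{"dx":0,"dy":0,"dz":0.15,"wx":0,"wy":0,"wz":0,"claw":0},{"dx":0,"dy":0,"dz":0,"wx":0,"wy":0,"wz":0,"claw":0}]'
python3 -m handwheel '[{"dx":0,"dy":0,"dz":0.1,"wx":0,"wy":0,"wz":0,"claw":0},{"dx":0,"dy":0,"dz":0.1,"wx":0,"wy":0,"wz":0,"claw":0},{"dx":0,"dy":0,"dz":0,"wx":0,"wy":0,"wz":0,"claw":0}]'
```

```text
clock: 10.48
position: [0.4954, -0.1611, 0.1272]
tool_rot: [3.142, -0.0, 3.089]
force: [0.0, -0.7, -1.5]
grip_width: 0.0132
finger_force: 39.3
clock: 10.85
position: [0.4954, -0.161, 0.1252]
tool_rot: [3.142, -0.0, 3.089]
force: [-1.2, 0.0, -1.3]
grip_width: 0.013
finger_force: 39.3
```

```bash
python3 -m handwheel '[{"dx":0,"dy":0,"dz":0.15,"wx":0,"wy":0,"wz":0,"claw":0},{"dx":0,"dy":0,"dz":0.15,"wx":0,"wy":0,"wz":0,"claw":0},{"dx":0,"dy":0,"dz":0,"wx":0,"wy":0,"wz":0,"claw":0}]'
python3 -m handwheel '[{"dx":0,"dy":0,"dz":0.15,"wx":0,"wy":0,"wz":0,"claw":0},{"dx":0,"dy":0,"dz":0.15,"wx":0,"wy":0,"wz":0,"claw":0},{"dx":0,"dy":0,"dz":0,"wx":0,"wy":0,"wz":0,"claw":0}]'
```

```text
clock: 11.22
position: [0.4955, -0.1611, 0.1223]
tool_rot: [-3.142, 0.0, 3.089]
force: [-0.4, 1.3, 1.6]
grip_width: 0.0133
finger_force: 39.8
clock: 11.6
position: [0.4955, -0.1611, 0.1193]
tool_rot: [3.142, 0.0, 3.089]
force: [-0.6, 1.4, 3.1]
grip_width: 0.013
finger_force: 40.0
```

Spring contact matches the model (lugs at -4 mm ↔ TCP z ≈ 0.123), so the lugs are in the slots. I'll press to about -15.5 mm.

```bash
python3 -m handwheel '[{"dx":0,"dy":0,"dz":0.15,"wx":0,"wy":0,"wz":0,"claw":0},{"dx":0,"dy":0,"dz":0.15,"wx":0,"wy":0,"wz":0,"claw":0},{"dx":0,"dy":0,"dz":0.15,"wx":0,"wy":0,"wz":0,"claw":0},{"dx":0,"dy":0,"dz":0,"wx":0,"wy":0,"wz":0,"claw":0},{"dx":0,"dy":0,"dz":0,"wx":0,"wy":0,"wz":0,"claw":0}]'
python3 -m handwheel '[{"dx":0,"dy":0,"dz":0.15,"wx":0,"wy":0,"wz":0,"claw":0},{"dx":0,"dy":0,"dz":0.15,"wx":0,"wy":0,"wz":0,"claw":0},{"dx":0,"dy":0,"dz":0,"wx":0,"wy":0,"wz":0,"claw":0},{"dx":0,"dy":0,"dz":0,"wx":0,"wy":0,"wz":0,"claw":0}]'; python3 -c "
from workcell import monitor;s=monitor.observe();print(s['position'],s['force'],s['moment'])"
```

```text
clock: 12.22
position: [0.4955, -0.1611, 0.1148]
tool_rot: [-3.142, 0.0, 3.089]
force: [-1.7, 1.0, 6.6]
grip_width: 0.0132
finger_force: 40.4
clock: 12.72
position: [0.4956, -0.161, 0.1119]
tool_rot: [-3.142, 0.0, 3.089]
force: [-1.3, 2.3, 7.7]
grip_width: 0.0131
finger_force: 40.6
[ 0.4955549  -0.16104891  0.11192825] [-1.25876021  2.25499398  7.66352135] [0.24636971 0.28086381 0.04788964]
```

```bash
python3 -m handwheel '[{"dx":0,"dy":0,"dz":0.04,"wx":0,"wy":0,"wz":0.05,"claw":0},{"dx":0,"dy":0,"dz":0,"wx":0,"wy":0,"wz":0.05,"claw":0},{"dx":0,"dy":0,"dz":0,"wx":0,"wy":0,"wz":0.05,"claw":0},{"dx":0,"dy":0,"dz":0,"wx":0,"wy":0,"wz":0.05,"claw":0},{"dx":0,"dy":0,"dz":0,"wx":0,"wy":0,"wz":0,"claw":0}]'; python3 -c "
from workcell import monitor;s=monitor.observe();print(s['position'],s['force'],s['moment'])"
```

```text
clock: 13.35
position: [0.4959, -0.1614, 0.1117]
tool_rot: [-3.141, 0.001, 2.888]
force: [0.2, -1.0, 8.1]
grip_width: 0.0133
finger_force: 40.6
[ 0.49585826 -0.16136545  0.11166935] [ 0.15056585 -1.04547356  8.07909884] [-0.25622912 -0.00681979 -0.03410894]
```

No resistance. The lugs are turning below the roof, so I'll continue.

```bash
python3 -m handwheel '[{"dx":0,"dy":0,"dz":0,"wx":0,"wy":0,"wz":0.05,"claw":0},{"dx":0,"dy":0,"dz":0,"wx":0,"wy":0,"wz":0.05,"claw":0},{"dx":0,"dy":0,"dz":0,"wx":0,"wy":0,"wz":0.05,"claw":0},{"dx":0,"dy":0,"dz":0,"wx":0,"wy":0,"wz":0.05,"claw":0},{"dx":0,"dy":0,"dz":0,"wx":0,"wy":0,"wz":0,"claw":0}]'; python3 -c "
from workcell import monitor;s=monitor.observe();print(s['moment'])"
python3 -m handwheel '[{"dx":0,"dy":0,"dz":0,"wx":0,"wy":0,"wz":0.05,"claw":0},{"dx":0,"dy":0,"dz":0,"wx":0,"wy":0,"wz":0.05,"claw":0},{"dx":0,"dy":0,"dz":0,"wx":0,"wy":0,"wz":0.05,"claw":0},{"dx":0,"dy":0,"dz":0,"wx":0,"wy":0,"wz":0.05,"claw":0},{"dx":0,"dy":0,"dz":0,"wx":0,"wy":0,"wz":0,"claw":0}]'; python3 -c "
from workcell import monitor;s=monitor.observe();print(s['moment'])"
```

```text
clock: 13.98
position: [0.4959, -0.1614, 0.1116]
tool_rot: [-3.141, 0.001, 2.688]
force: [0.9, -0.3, 7.9]
grip_width: 0.0132
finger_force: 40.6
[-0.28433914  0.03371713  0.02291673]
clock: 14.6
position: [0.4958, -0.1614, 0.1116]
tool_rot: [3.142, 0.001, 2.488]
force: [-0.3, -0.8, 8.5]
grip_width: 0.0133
finger_force: 40.7
[-0.28622342  0.01798365 -0.04390375]
```

Turned 0.60 rad so far. Small steps to the stop now.

```bash
python3 -m handwheel '[{"dx":0,"dy":0,"dz":0,"wx":0,"wy":0,"wz":0.04,"claw":0},{"dx":0,"dy":0,"dz":0,"wx":0,"wy":0,"wz":0.04,"claw":0},{"dx":0,"dy":0,"dz":0,"wx":0,"wy":0,"wz":0.03,"claw":0},{"dx":0,"dy":0,"dz":0,"wx":0,"wy":0,"wz":0,"claw":0}]'; python3 -c "
from workcell import monitor;s=monitor.observe();print(s['moment'])"
python3 -m handwheel '[{"dx":0,"dy":0,"dz":0,"wx":0,"wy":0,"wz":0.03,"claw":0},{"dx":0,"dy":0,"dz":0,"wx":0,"wy":0,"wz":0,"claw":0}]'; python3 -c "
from workcell import monitor;s=monitor.observe();print(s['moment'])"
python3 -m handwheel '[{"dx":0,"dy":0,"dz":0,"wx":0,"wy":0,"wz":0.03,"claw":0},{"dx":0,"dy":0,"dz":0,"wx":0,"wy":0,"wz":0,"claw":0}]'; python3 -c "
from workcell import monitor;s=monitor.observe();print(s['moment'])"
```

```text
clock: 15.1
position: [0.4958, -0.1614, 0.1117]
tool_rot: [3.141, 0.001, 2.378]
force: [-0.1, -0.6, 9.1]
grip_width: 0.0129
finger_force: 40.7
[-0.25678204  0.0647214   0.04758602]
clock: 15.35
position: [0.4957, -0.1615, 0.1116]
tool_rot: [3.142, 0.001, 2.348]
force: [0.5, -1.8, 8.5]
grip_width: 0.013
finger_force: 40.7
[-0.39454954  0.17860094  0.19673647]
clock: 15.6
position: [0.4953, -0.1618, 0.1116]
tool_rot: [-3.141, 0.001, 2.318]
force: [-2.4, -3.8, 8.4]
grip_width: 0.0129
finger_force: 40.9
[-0.83746778  0.72215084  0.30814762]
```

The moment is rising at 0.77 rad, which is the stop. I'll back off slightly and let the spring lift the lid.

```bash
python3 -m handwheel '[{"dx":0,"dy":0,"dz":0,"wx":0,"wy":0,"wz":-0.05,"claw":0},{"dx":0,"dy":0,"dz":-0.15,"wx":0,"wy":0,"wz":0,"claw":0},{"dx":0,"dy":0,"dz":-0.15,"wx":0,"wy":0,"wz":0,"claw":0},{"dx":0,"dy":0,"dz":0,"wx":0,"wy":0,"wz":0,"claw":0}]'; python3 -c "
from workcell import monitor;s=monitor.observe();print(s['moment'])"
python3 -m handwheel '[{"dx":0,"dy":0,"dz":-0.15,"wx":0,"wy":0,"wz":0,"claw":0},{"dx":0,"dy":0,"dz":-0.1,"wx":0,"wy":0,"wz":0,"claw":0},{"dx":0,"dy":0,"dz":0,"wx":0,"wy":0,"wz":0,"claw":0},{"dx":0,"dy":0,"dz":0,"wx":0,"wy":0,"wz":0,"claw":0}]'; python3 -c "
from workcell import monitor;s=monitor.observe();print(s['moment'])"
```

```text
clock: 16.1
position: [0.4955, -0.1616, 0.1146]
tool_rot: [-3.141, 0.001, 2.368]
force: [-1.2, -1.8, 7.1]
grip_width: 0.0134
finger_force: 40.4
[-0.46605008  0.32987668  0.08591405]
clock: 16.6
position: [0.4955, -0.1615, 0.1169]
tool_rot: [-3.141, 0.001, 2.368]
force: [0.3, -3.8, 4.8]
grip_width: 0.013
finger_force: 40.2
[-9.08281924e-01  2.06251984e-01 -5.14750787e-04]
```

Following the spring to -10 mm with the force as modelled, so the lid is in the notches. I'll release it in place and retreat.

```bash
python3 -m handwheel '[{"dx":0,"dy":0,"dz":-0.04,"wx":0,"wy":0,"wz":0,"claw":0},{"dx":0,"dy":0,"dz":0,"wx":0,"wy":0,"wz":0,"claw":0}]'
python3 -m handwheel '[{"dx":0,"dy":0,"dz":0,"wx":0,"wy":0,"wz":0,"claw":35},{"dx":0,"dy":0,"dz":0,"wx":0,"wy":0,"wz":0,"claw":35},{"dx":0,"dy":0,"dz":0,"wx":0,"wy":0,"wz":0,"claw":35},{"dx":0,"dy":0,"dz":0,"wx":0,"wy":0,"wz":0,"claw":35}]'
python3 -m handwheel '[{"dx":0,"dy":0,"dz":-3,"wx":0,"wy":0,"wz":0,"claw":35},{"dx":0,"dy":0,"dz":-4,"wx":0,"wy":0,"wz":0,"claw":35},{"dx":0,"dy":0,"dz":-4,"wx":0,"wy":0,"wz":0,"claw":35},{"dx":0,"dy":6,"dz":0,"wx":0,"wy":0,"wz":0,"claw":35},{"dx":0,"dy":6,"dz":0,"wx":0,"wy":0,"wz":0,"claw":35},{"dx":0,"dy":6,"dz":0,"wx":0,"wy":0,"wz":0,"claw":35},{"dx":0,"dy":6,"dz":0,"wx":0,"wy":0,"wz":0,"claw":35},{"dx":0,"dy":0,"dz":0,"wx":0,"wy":0,"wz":0,"claw":35}]'
python3 - <<'E'
from h import *
o=[]
for c in ("top","scene"):
    f=cam(c); u,v=proj(f,[.495,-.161,.11]).astype(int); o.append(cv2.resize(f["frame"][v-25:v+25,u-25:u+25],(400,400),interpolation=cv2.INTER_CUBIC))
    im=o[-1]
    for h in (.138,.142,.148):
        q=(proj(f,[.4945,-.161,h])-[u-25,v-25]+.5)*8; print(c,h,q)
cv2.imwrite("pics/end.png",np.hstack(o))
E
```

```text
clock: 16.85
position: [0.4955, -0.1613, 0.1173]
tool_rot: [-3.141, 0.0, 2.369]
force: [-0.5, -4.1, 4.7]
grip_width: 0.013
finger_force: 40.2
clock: 17.35
position: [0.4954, -0.161, 0.1173]
tool_rot: [-3.142, -0.0, 2.369]
force: [0.1, 0.4, 0.3]
grip_width: 0.03
finger_force: 0.0
clock: 18.35
position: [0.6646, 0.0154, 0.226]
tool_rot: [3.141, -0.001, 2.374]
force: [-0.9, -0.4, -1.0]
grip_width: 0.0296
finger_force: 0.0
top 0.138 [215.85478869 210.67324453]
top 0.142 [217.54077558 211.40700579]
top 0.148 [220.09582912 212.51899506]
scene 0.138 [193.67368778 159.28598092]
scene 0.142 [191.92156034 152.83693645]
scene 0.148 [189.2750236  143.09584525]
```

View pics/end.png

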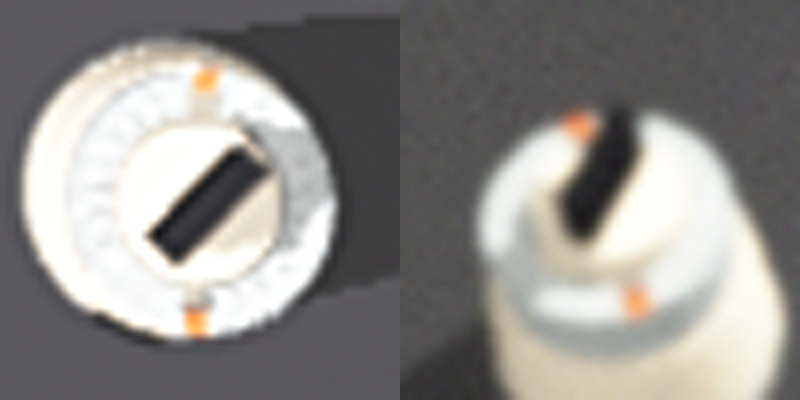

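The end picture shows the lid seated in the ring (top crop 210,205). Its wing is turned about 0.74 rad clockwise from the orange marks at (206,80) and (196,320), the lugs are hidden under the roof, and the gripper is clear.

```bash
python3 -c "
from workcell import job_done;print(job_done())"
```

```text
the job is handed in; nothing more can be done
None
```

The lid is locked on the grinder: pressed in gently, twisted clockwise to the stop and lifted by the spring into its notches. I let go, moved the gripper clear and handed the job in at about 18.5 s; no verdict was returned.

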